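Trip the stop and index the paper punch table to its second hole

TASK

The sheets on the bench paper punch have their first hole; move the punch's sliding table on to the second hole position. With the fingers, press the spring-loaded trip stop's thumb pad right down and, keeping it down, push the table's upright tab to the right past the stop until the table is fully home against the end stop; then move away so that the trip stop springs fully up behind it and locks the table. Only press and push: do not pinch the tab or the pad, and leave the loose things round the punch where they are.

Things in the scene. Friction and masses are not known exactly. Their poses are not given: they have to be found in the camera images.
- paper_punch: Grey bench paper punch, fixed to the worktop, turned up to 0.22 rad. Origin on the worktop; x points away from the operator, y left along the table's track, z up. Base x -150 to 102, y -160 to 172 mm, 12 mm thick. Punch head (126 mm high, upright lever to 220 mm) at x > 5 mm, |y| < 50 mm. The parts to work lie at its front, x -149 to -80 mm; the highest there is the tab (62 mm).
- punch_table (a joint): Sliding table (plate 147 x 190 mm, top at z 36 mm, with clamped paper), in m; grows as it slides along the punch's -y (to the right). 0: its stop bar meets the raised pin of the trip stop and cannot pass; it starts 2 to 25 mm short of that (negative). 0.080: home against the end stop, a hard limit. It slides with 1.5 to 3 N of friction and stays where it is left.
- push_tab (a point): Middle of the rear (+y) face of the table's upright black tab: push it here towards -y. Tab 58 mm wide (x), 10 thick (y), 41.5 to 62 mm above the worktop, so it passes 5.5 mm over the raised pad. The point is 52 mm above the worktop, over the pad's centre line (punch x = -128 mm), at punch y = 14 mm minus the table's position.
- trip_stop (a joint): How far the trip stop is pressed down, in m: 0 up, 0.012 fully down (hard limit); spring 4 N at the top, 7.5 N at the bottom. Pressed 9.5 mm or more, the table's 64 mm long stop bar clears its pin; once over the pin the bar keeps it down by itself until the table passes 0.076, where the stop springs up behind the bar and locks the table.
- trip_pad (a point): Centre of the top of the trip stop's ribbed steel thumb pad, 28 mm wide (x), 84 mm long (y, 42 each way), at punch x = -128, y = 30 mm; top 36 mm above the worktop when up, 24 when down (housing 22 high). Its stop pin, 12 mm square, is one piece with it, at punch x = -93, y = -12 to 0 mm. A finger pressing the pad just behind the tab can slide along the pad as it pushes the tab.
- staple_box: Bystander: small cardboard box of staples, 37 x 62 x 31 mm, origin under its centre, loose, left in front of the punch.
- eraser: Bystander: white eraser in a grey sleeve, 23 x 52 x 13 mm, loose, in front of the punch.
- binder_clip: Bystander: black binder clip, 41 x 51 x 21 mm, loose, left of the punch.
- staple_remover: Bystander: claw staple remover, 39 x 56 x 20 mm, loose, in front of the punch on the right.
- marker: Bystander: grey and white marker pen, 16 x 125 x 18 mm, loose, left of the punch.
- clip_box: Bystander: small box of paper clips, 53 x 75 x 21 mm, loose, right of the punch.

How it is judged:
On the way, in this order (a step that is already met when the one before it is completed fails the run):
1. the trip stop is pressed right down while the table still stands before it (value of joint trip_stop above 0.009 m and value of joint punch_table below 0.004 m), for 0.1 s.
2. the table is sliding past the stop, which is down beneath its stop bar (value of joint trip_stop above 0.0075 m and value of joint punch_table between 0.015 and 0.074 m), for 0.05 s.
At the end, for the whole second after the job is handed in: The table rests home at the end stop (joint above 76.5 mm of 80), and the trip stop has sprung fully up behind its stop bar (pressed less than 2 mm) (value of joint punch_table above 0.0765 m and value of joint trip_stop below 0.002 m and velocity of joint punch_table between -0.01 and 0.01 m/s); the robot touches nothing.
It fails at once if the push tab is pinched between the fingers (y of the grasp point in the frame of push_tab between -0.009 and -0.001 m and x of the grasp point in the frame of push_tab between -0.03 and 0.04 m and z of the grasp point in the frame of push_tab below 0.02 m).
It fails at once if the thumb pad is pinched between the fingers (y of the grasp point in the frame of trip_pad between -0.04 and 0.04 m and x of the grasp point in the frame of trip_pad between -0.012 and 0.012 m and z of the grasp point in the frame of trip_pad below 0.008 m).
It fails at once if a loose bystander is lifted or shifted by more than 15 mm (distance of any of staple_box, eraser, binder_clip, staple_remover, marker, clip_box from where it was at the start of the episode above 0.015 m).
It also fails if it takes over 35 s, if anything falls off the work surface, if the arm or the gripper's body presses on something with over 40 N, if the wrist force passes 120 N, or if a joint passes its speed limit or range.

ROBOT

A 7-joint arm with a two-finger parallel gripper is mounted at the origin on a cart in front of the work surface, level with it; the furniture and walls round the work are solid. World frame = base frame: x ahead of the robot, y to its left, z up, the work surface at z = 0. Lengths are in m, angles in rad, forces in N, time in s.
With the tool pointing down it reaches from about 0.4 to 0.875 m from the base axis. Payload 6.5 kg.
Tool frame: the origin (TCP) lies at the very end of the fingers, on their centre line; the grasp point (between the pads) lies r.grasp_offset behind it (r.grasp_offset is the distance from the TCP to the grasp point, in m); z points along the fingers, y is the direction in which the jaws open and shut (so a half turn about z gives the same grasp; the last joint's range is limited). The gripper opens to 88 mm and grips with 3 to 60 N. Pads are 18 mm wide; open, the fingers measure 123 mm over their backs; the gripper's body (75 mm by 187 mm) begins 45 mm behind the grasp point.
Start: joints at [-1.259, 0.536, -0.004, 1.538, 0.003, 1.067, -0.071], TCP at [0.24, 0.604, 0.239] pointing down, gripper open.
Joint ranges: [-2.7, 2.7], [-0.37, 2.16], [-1.27, 1.26], [0.24, 2.4], [-1.31, 4.45], [0.19, 1.91], [-2.76, 2.76]. Speed limits (rad/s): [2.39, 2.39, 3.14, 3.14, 3.14, 3.14, 3.14].

INTERFACE

Orientations are given as a 3x3 rotation matrix whose columns are the frame's x, y, z axes.
In Python, from rig import r gives the robot as it stands. The module is installed in compiled form; this text tells all that it offers.
- The arm moves only by the tool move_arm, never from a script. Its argument "targets" is a list of rows, each a list of 5 numbers: the shift along the tool's x, y, z in m, then the turn about the tool's z in rad, then the closure, from 0 (fully open) to 1 (shut). A call has 1 to 20 rows; each row is the pose to reach, as a shift and turn from the pose measured when the call began, along the tool's axes at that moment; what a row does not reach only later rows make up. A row lasts 1/10 s, in which the tool goes at most 50 mm and 8.59 degrees, less where a joint would pass 70% of its speed; a pose out of reach is approached as far as the arm can. A call with a gripper value outside its range is refused whole. The fingers move at their own pace and stop on an object; "squeeze" is the grip in N (left out, the last holds). Time passes only in rows, so rows that repeat a pose let the fingers close. It gives the time, the measured TCP pose, the force and the opening at its end, in the units of the state.
- r.observe(): the state, without advancing time (a new reading comes with each control period).
- r.capture(name): name is "scene" or "top"; returns the picture (384x512x3 uint8, red, green, blue); there is no depth.
- r.camera_info(name): a dict with "fx", "fy", "cx", "cy" (pixels), "k1" (the pictures are not rectified: a ray, as slopes to the right and down, at radius r is drawn at 1 + k1 r^2 times it, then the intrinsics apply), "pose" (4x4, takes a point from camera to world coordinates). Camera axes: x right, y down, z forward; pixel columns grow to the right and rows downward; lengths in m; the calibration is good to about 2 mm. A picture is of the moment at which its call begins. camera_info takes no time and is no camera call.
- r.close_job(): hands the job in, once; it reports no verdict.
The state is a dict: "time": time; "joint_positions": joint angles; "qd": joint speeds; "effort": joint torques, N m; "tcp_pos": TCP position; "orientation": TCP orientation; "contact_force": force on the tool from outside, world axes, zero at the start; "ft_torque": the same for the moment, N m; "gripper_width": finger opening in m.
Only numpy, scipy, OpenCV 4.12 (cv2) and the standard library are available. Lean on these libraries where they do the work, as an engineer would, in place of code of your own. Each camera call takes 0.05 s, during which the arm holds its last target. There are 200 camera calls.

## Working session

There is one attempt and no reset: what is moved stays moved. The work goes in short steps, Python scripts to look and compute and a tool call to move; the robot and the scene stay as the last step left them, time stands still between calls to the robot, and variables do not carry over. Pictures are saved under pics/ and viewed, about 8 in all and at most 12, crops included, and the job is handed in when it is done.

Besides the shell and the picture viewer there is one more tool, called as name(argument=value, ...), one argument or row to a line, values as JSON. move_arm: Moves the arm, as the interface text tells. Its arguments: {"type":"object","properties":{"targets":{"type":"array","items":{"type":"array","items":{"type":"number"}}},"squeeze":{"type":"number"}},"required":["targets"]}

```bash
mkdir -p pics; python3 - <<'E'
from rig import r
import cv2,numpy as np
for n in("scene","top"):
    im=r.capture(n); cv2.imwrite(f"pics/{n}0.png",cv2.cvtColor(im,cv2.COLOR_RGB2BGR))
    c=r.camera_info(n); print(n,c["fx"],c["fy"],c["cx"],c["cy"],c["k1"]);print(np.round(c["pose"],4))
o=r.observe();print(r.grasp_offset,o["time"],o["tcp_pos"],np.round(o["orientation"],3),o["gripper_width"],o["contact_force"])
E
```

```text
scene 459.33856051643363 459.33856051643363 257.25340065439946 191.72624697856997 -0.15232094912448546
[[-0.6627 -0.496   0.561  -0.1477]
 [-0.7487  0.4257 -0.5081  0.8311]
 [ 0.0133 -0.7568 -0.6535  0.793 ]
 [ 0.      0.      0.      1.    ]]
top 478.0552526058103 478.0552526058103 252.27920218232586 197.19271105767166 -0.1193659764698039
[[ 0.0253 -0.9953  0.0937  0.4065]
 [-0.9995 -0.0269 -0.016   0.2445]
 [ 0.0184 -0.0932 -0.9955  1.0805]
 [ 0.      0.      0.      1.    ]]
0.0187 0.1 [0.23957442 0.60366462 0.23794596] [[-0.93   0.369 -0.   ]
 [ 0.369  0.93  -0.001]
 [-0.    -0.002 -1.   ]] 0.08800705538447766 [0.07200559 0.41734778 0.11564179]
```

View pics/scene0.png

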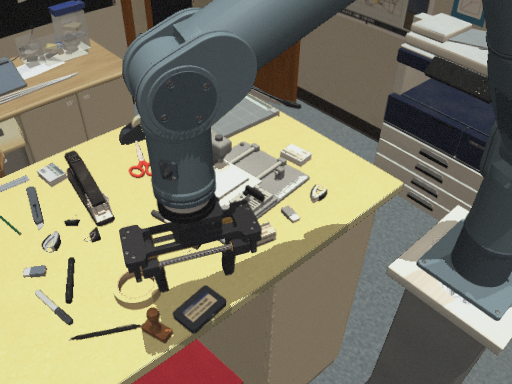

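View pics/top0.png

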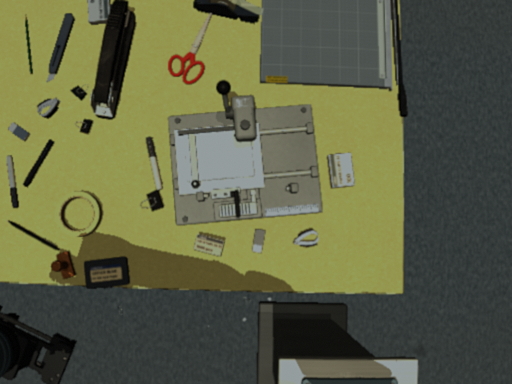

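The scene view is mostly blocked by the arm. The top view shows the whole punch: base corners are near (170,117), (311,104), (322,212) and (176,224), and the tab is near (237,203). I'll zoom in there.

```bash
cat > h.py <<'E'
import numpy as np,cv2
from rig import r
def ray(n,u,v):
    c=r.camera_info(n); K=np.array([[c["fx"],0,c["cx"]],[0,c["fy"],c["cy"]],[0,0,1]])
    p=cv2.undistortPoints(np.array([[[u,v]]],float),K,np.array([c["k1"],0,0,0,0]))[0,0]
    P=np.array(c["pose"]); return P[:3,3],P[:3,:3]@np.array([p[0],p[1],1])
def onz(n,u,v,z):
    o,d=ray(n,u,v); return o+d*(z-o[2])/d[2]
E
python3 - <<'E'
import cv2
from h import *
im=cv2.imread("pics/top0.png")
cv2.imwrite("pics/top0c.png",cv2.resize(im[95:235,160:330],None,fx=4.5,fy=4.2,interpolation=cv2.INTER_CUBIC)) 
c=im[180:225,190:275]; cv2.imwrite("pics/top0d.png",cv2.resize(c,None,fx=9,fy=9,interpolation=cv2.INTER_CUBIC))
for z,u,v in((.012,170,117),(.012,311,104),(.012,322,212),(.012,176,224)): print(onz("top",u,v,z).round(4))
E
```

```text
[0.6864 0.4204 0.012 ]
[0.7267 0.0974 0.012 ]
[0.4779 0.0696 0.012 ]
[0.4423 0.3963 0.012 ]
```

View pics/top0c.png

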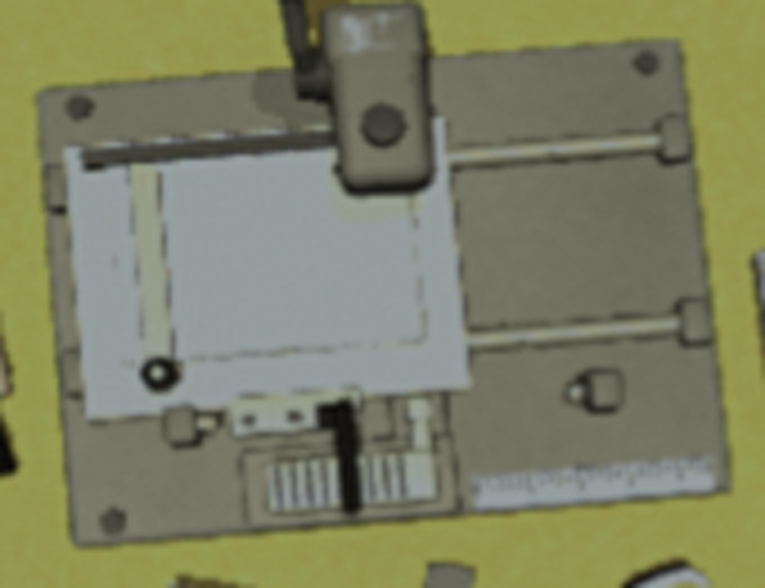

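View pics/top0d.png

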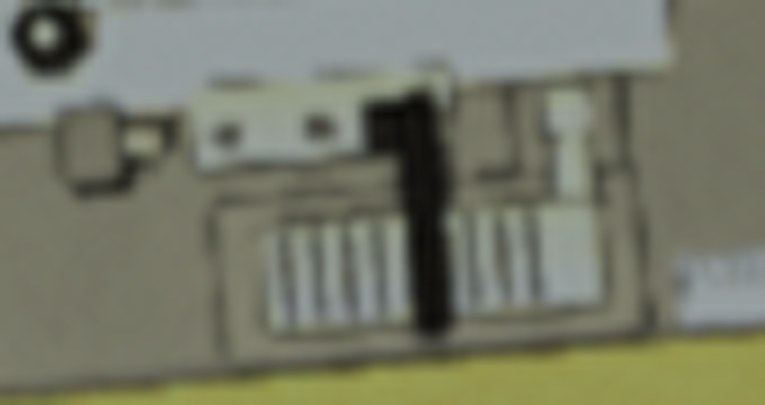

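The crop shows the ribbed pad with corners at about (268,232), (597,210), (603,300) and (272,330). The black tab crosses it, with its left edge running from about (400,110) to (413,330). The stop pin is at (568,110).

```bash
python3 - <<'E'
from h import *
f=lambda x,y,z: onz("top",190+(x+.5)/9-.5,180+(y+.5)/9-.5,z)
pc=[f(*p,.036) for p in((268,232),(597,210),(603,300),(272,330))]
L=(pc[0]+pc[3])/2;R=(pc[1]+pc[2])/2; d=L-R
print("pad",np.mean(pc,0),"len",np.linalg.norm(d),"wid",np.linalg.norm(pc[0]-pc[3]),"yaw",np.arctan2(-d[0],d[1]))
cs=np.array([onz("top",*p,.012)[:2] for p in((170,117),(311,104),(322,212),(176,224))])
a=.111; Rm=np.array([[np.cos(a),-np.sin(a)],[np.sin(a),np.cos(a)]])
o=cs.mean(0)-Rm@[-.024,.006]; print("origin",o,"pad from base",o+Rm@[-.128,.03])
for z,p in((.062,(402,120)),(.062,(413,330)),(.062,(450,330)),(.062,(440,110)),(.036,(568,110))):
    w=f(*p,z); print(p,w.round(4),"punch",(Rm.T@(w[:2]-o)).round(4))
pad=np.mean(pc,0)[:2]; print("pad in punch",Rm.T@(pad-o))
s=r.observe();T=s["orientation"];print("to above pad centre, tool axes:",T.T@(np.r_[pad,.2]-s["tcp_pos"]), "turn", -(np.pi/2+a-np.arctan2(T[1,1],T[0,1])))
E
```

```text
pad [0.47730109 0.258567   0.036     ] len 0.0805022517634453 wid 0.02389177979564756 yaw 0.10553580381792324
origin [0.60782448 0.24263172] pad from base [0.47728904 0.25826825]
(402, 120) [0.5106 0.2671 0.062 ] punch [-0.0939  0.0351]
(413, 330) [0.4607 0.263  0.062 ] punch [-0.144   0.0366]
(450, 330) [0.4609 0.2543 0.062 ] punch [-0.1447  0.0278]
(440, 110) [0.5132 0.2581 0.062 ] punch [-0.0923  0.0259]
(568, 110) [0.5168 0.2272 0.036 ] punch [-0.0922 -0.0052]
pad in punch [-0.12795494  0.03029557]
to above pad centre, tool axes: [-0.34823811 -0.23303653  0.03834617] turn -0.4887243613921137
```

move_arm(
  targets=[
    [-0.3345,-0.207,0.04,-0.489,1],
    [-0.3345,-0.207,0.04,-0.489,1],
    [-0.3345,-0.207,0.04,-0.489,1],
    [-0.3345,-0.207,0.04,-0.489,1],
    [-0.3345,-0.207,0.04,-0.489,1],
    [-0.3345,-0.207,0.04,-0.489,1],
    [-0.3345,-0.207,0.04,-0.489,1],
    [-0.3345,-0.207,0.08,-0.489,1],
    [-0.3345,-0.207,0.12,-0.489,1],
    [-0.3345,-0.207,0.12,-0.489,1],
    [-0.3345,-0.207,0.12,-0.489,1],
    [-0.3345,-0.207,0.12,-0.489,1],
  ],
  squeeze=5,
)

```text
time: 1.3
tcp_pos: [0.4744, 0.29, 0.1203]
orientation: [[-0.994, -0.113, 0.002], [-0.113, 0.994, 0.001], [-0.002, 0.001, -1.0]]
contact_force: [0.6, -0.3, 0.4]
gripper_width: 0.0005
```

```bash
python3 - <<'E'
from h import *
a=cv2.cvtColor(r.capture("scene"),cv2.COLOR_RGB2BGR)
b=cv2.cvtColor(r.capture("top"),cv2.COLOR_RGB2BGR)[160:250,160:290]
a=a[110:260,170:350]
cv2.imwrite("pics/s1.png",np.hstack([cv2.resize(a,(480,400),interpolation=cv2.INTER_CUBIC),cv2.resize(b,(320,400),interpolation=cv2.INTER_CUBIC)]))
E
```

```text
(no output)
```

View pics/s1.png

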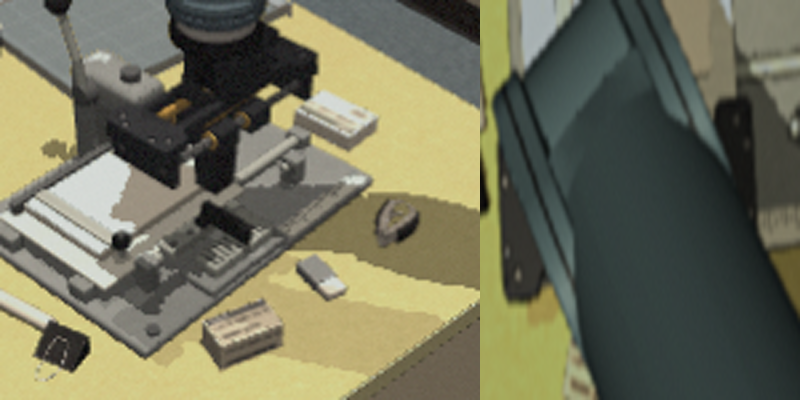

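The scene view shows the shut fingers over the rear (left) part of the pad, behind the black tab at (222,218). The top view is blocked by the arm. I'll go down and press.

move_arm(
  targets=[
    [0,0,0.04,0,1],
    [0,0,0.075,0,1],
    [0,0,0.082,0,1],
    [0,0,0.087,0,1],
    [0,0,0.087,0,1],
  ],
)

```text
time: 1.9
tcp_pos: [0.4747, 0.2906, 0.0346]
orientation: [[-0.994, -0.114, 0.002], [-0.114, 0.994, 0.002], [-0.003, 0.001, -1.0]]
contact_force: [-2.8, -1.8, 3.9]
gripper_width: 0.0005
```

move_arm(
  targets=[
    [0,0,0.004,0,1],
    [0,0,0.008,0,1],
    [0,0,0.011,0,1],
    [0,0,0.0125,0,1],
    [0,0,0.0125,0,1],
    [0,0,0.0125,0,1],
  ],
)

```text
time: 2.5
tcp_pos: [0.4756, 0.2911, 0.0241]
orientation: [[-0.994, -0.113, 0.004], [-0.113, 0.994, 0.003], [-0.004, 0.002, -1.0]]
contact_force: [-4.5, -1.8, 16.1]
gripper_width: 0.0005
```

move_arm(
  targets=[
    [0,-0.006,0.002,0,1],
    [0,-0.012,0.002,0,1],
    [0,-0.018,0.002,0,1],
    [0,-0.024,0.002,0,1],
    [0,-0.03,0.002,0,1],
    [0,-0.036,0.002,0,1],
    [0,-0.036,0.002,0,1],
  ],
)

```text
time: 3.2
tcp_pos: [0.4821, 0.2587, 0.0243]
orientation: [[-0.993, -0.114, 0.01], [-0.114, 0.993, 0.009], [-0.01, 0.007, -1.0]]
contact_force: [-1.1, 3.2, 9.1]
gripper_width: 0.0006
```

move_arm(
  targets=[
    [0.002,-0.006,0.0025,0,1],
    [0.003,-0.012,0.0025,0,1],
    [0.003,-0.018,0.0025,0,1],
    [0.003,-0.024,0.0025,0,1],
    [0.003,-0.03,0.0025,0,1],
    [0.003,-0.03,0.0025,0,1],
  ],
)

```text
time: 3.8
tcp_pos: [0.4856, 0.2328, 0.0243]
orientation: [[-0.993, -0.116, 0.017], [-0.115, 0.993, 0.016], [-0.018, 0.014, -1.0]]
contact_force: [-0.6, 4.7, 12.5]
gripper_width: 0.0002
```

move_arm(
  targets=[
    [0,-0.003,-0.004,0,1],
    [0.001,-0.008,-0.008,0,1],
    [0.001,-0.014,-0.008,0,1],
    [0.001,-0.02,-0.008,0,1],
    [0.001,-0.026,-0.008,0,1],
    [0.001,-0.032,-0.008,0,1],
    [0.001,-0.038,-0.008,0,1],
    [0.001,-0.043,-0.008,0,1],
    [0.001,-0.043,-0.008,0,1],
  ],
)

```text
time: 4.7
tcp_pos: [0.4911, 0.1901, 0.0326]
orientation: [[-0.993, -0.115, 0.02], [-0.115, 0.993, 0.017], [-0.022, 0.015, -1.0]]
contact_force: [1.2, 2.1, 1.7]
gripper_width: 0.0002
```

move_arm(
  targets=[
    [0,-0.004,0,0,1],
    [0,-0.007,0,0,1],
    [0,-0.009,0,0,1],
    [0,-0.011,0,0,1],
    [0,-0.012,0,0,1],
    [0,-0.012,0,0,1],
  ],
)

```text
time: 5.3
tcp_pos: [0.4921, 0.1813, 0.0326]
orientation: [[-0.993, -0.117, 0.02], [-0.117, 0.993, 0.021], [-0.022, 0.018, -1.0]]
contact_force: [-2.0, 9.7, 0.1]
gripper_width: 0.0007
```

move_arm(
  targets=[
    [0,0.005,0,0,1],
    [0,0.006,-0.02,0,1],
    [0,0.006,-0.06,0,1],
    [0,0.006,-0.1,0,1],
    [0,0.006,-0.15,0,1],
    [0,0.006,-0.2,0,1],
    [0.05,0.05,-0.2,0,1],
    [0.09,0.09,-0.2,0,1],
    [0.12,0.13,-0.2,0,1],
    [0.15,0.17,-0.2,0,1],
    [0.15,0.22,-0.2,0,1],
    [0.15,0.26,-0.2,0,1],
    [0.15,0.3,-0.2,0,1],
    [0.15,0.34,-0.2,0,1],
    [0.15,0.38,-0.2,0,1],
    [0.15,0.4,-0.2,0,1],
    [0.15,0.4,-0.2,0,1],
  ],
)

```text
time: 7.0
tcp_pos: [0.291, 0.5585, 0.2355]
orientation: [[-0.993, -0.12, 0.019], [-0.119, 0.993, 0.02], [-0.022, 0.018, -1.0]]
contact_force: [-0.3, 0.1, -0.5]
gripper_width: 0.0006
```

```bash
python3 - <<'E'
from h import *
a=cv2.cvtColor(r.capture("scene"),cv2.COLOR_RGB2BGR)[110:260,190:350]
b=cv2.cvtColor(r.capture("top"),cv2.COLOR_RGB2BGR)[100:250,150:360]
cv2.imwrite("pics/s2.png",np.hstack([cv2.resize(a,(380,400),interpolation=cv2.INTER_CUBIC),cv2.resize(b,(420,400),interpolation=cv2.INTER_CUBIC)]))
s=r.observe();print(s["time"],s["contact_force"],s["tcp_pos"])
E
```

```text
7.1 [0.14793025 0.12195583 0.93700908] [0.29268574 0.55532685 0.23557394]
```

View pics/s2.png

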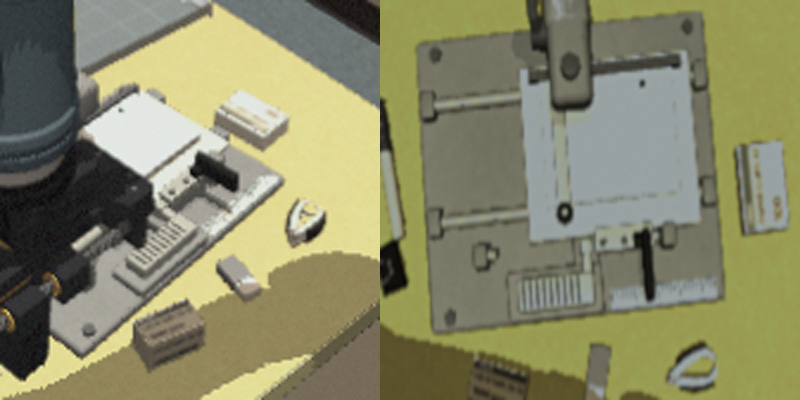

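The table is against the end stop: the tab is at (648,265) and the bar touches the stop screw at (668,237). The pad stands raised, with the pin behind the bar. One numeric check, then I'll hand in.

```bash
python3 - <<'E'
from h import *
im=r.capture("top"); a=.111; o=np.array([.6078,.2426]); Rm=np.array([[np.cos(a),-np.sin(a)],[np.sin(a),np.cos(a)]])
t=[]
for v in range(192,208):
    row=im[v,270:300].astype(int).sum(1); d=np.where(row<150)[0]
    if len(d): t.append((Rm.T@(onz("top",270+d[0]-.5,v,.062)[:2]-o))[1])
print("tab rear y",np.median(t),"table",.014-np.median(t)); s=r.observe(); print(s["time"],np.abs(s["qd"]).max())
E
```

```text
tab rear y -0.06335617185661171 table 0.07735617185661171
7.15 0.013024061299826008
```

```bash
python3 - <<'E'
from h import *
n="scene";c=r.camera_info(n);im=cv2.cvtColor(r.capture(n),cv2.COLOR_RGB2BGR)
K=np.array([[c["fx"],0,c["cx"]],[0,c["fy"],c["cy"]],[0,0,1]]);W=np.linalg.inv(c["pose"])
a=.111;o=np.array([.6078,.2426]);Rm=np.array([[np.cos(a),-np.sin(a)],[np.sin(a),np.cos(a)]])
x0,y0,s=230,180,8
b=cv2.resize(im[y0:y0+55,x0:x0+75],None,fx=s,fy=s,interpolation=cv2.INTER_CUBIC)
for z,col in((.036,(0,0,255)),(.024,(255,0,0))):
    P=np.array([np.r_[o+Rm@[-.128+i,.03+j],z] for i,j in((-.014,-.042),(.014,-.042),(.014,.042),(-.014,.042))])
    q=cv2.projectPoints(P,cv2.Rodrigues(W[:3,:3])[0],W[:3,3],K,np.array([c["k1"],0,0,0,0]))[0][:,0]
    cv2.polylines(b,[((q-[x0,y0]+.5)*s).astype(np.int32)],True,col,1)
cv2.imwrite("pics/pad.png",b)
E
```

```text
(no output)
```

View pics/pad.png

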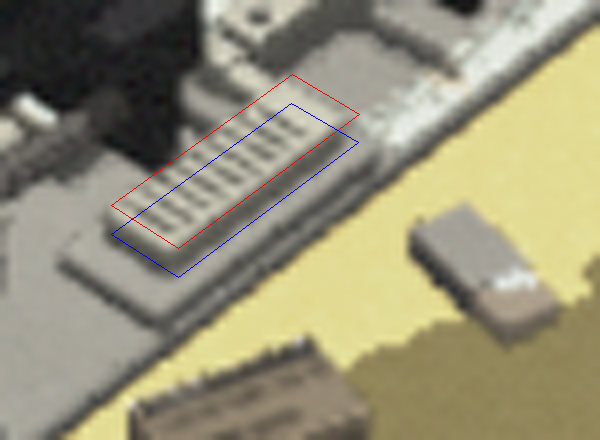

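The pad top matches the red outline, which is the raised height of 36 mm, so the stop is up. Handing in.

```bash
python3 -c "
from rig import r
print(r.close_job())"
```

```text
the job is handed in; nothing more can be done
None
```

I moved the punch's table to the second hole position, and the trip stop is up and locking it. The job is handed in at about 7 s of the 35 s, but the interface gave no verdict.

**What I did:** With the fingers shut, I pressed the trip pad right down (tip at 24 mm, 16 N) while the table was still about 22 mm short of the stop. I then slid along the pad, pushing the tab past the stop. Once the stop bar held the pin down, I lifted the fingers slightly and pushed to the end stop, where the force rose to about 10 N. Then I backed off, rose and moved clear.

**Last checks:**
- **Stop:** the scene picture shows the pad back at its raised height (36 mm).
- **Table:** the top picture put it at 77.4 mm, while the finger position at the stop gave about 79.8 mm. These differ by 2.4 mm, slightly more than the 2 mm calibration error, but both are above the 76.5 mm needed. The picture value clears that by less than the calibration error.
- **Robot and loose things:** the robot touches nothing, with the wrist force back near zero. The loose things in view looked unmoved. I compared them by eye and did not measure them.

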